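Set the bag sealer's timer by counting clicks, then start it

TASK

The scale on the bag sealer's timer is worn blank, so set its dial by feel: turn it gently anticlockwise until it rests at its end stop, without wringing it against the stop, then turn it clockwise to the fourth click and leave it seated there. Only then press the round start button on the same box fully down and let go. Leave the tape roll, the tumbler and the parts tin where they stand.

Things in the scene. Friction and masses are not known exactly. Their poses are not given: they have to be found in the camera images.
- timer_box: The bag sealer's timer: a grey steel box fixed to the bench, 116 (x) x 190 (y) x 60 mm high, with a black dial and a round button on top. Origin: centre of its underside; z up, x away from the robot at yaw 0. The dial's axis is at x 0, y -40 mm, the button's at x 12, y +62 mm; a small pilot lamp, 7 mm high, at x -34, y +62 mm.
- dial_grip (a point): Centre of the dial's bar grip, on the dial's axis, 81 mm above the bench. The bar is 14 mm wide, 44 mm long and 28 mm high (67 to 95 mm above the bench), on a round skirt of 54 mm diameter, top at 67 mm. Axes: x along the bar to the end with the white pointer line; y across it (grip so); z up. No marks show the settings.
- start_button (a joint): Travel of the start button in m: 0 up, 0.006 fully down; it springs back and takes about 5 N to press fully.
- start_button_top (a point): Centre of the top face of the plain grey round button (24 mm diameter), which is pressed straight down.
- dial_pointer (a point): Point on the pointer line at the top of the bar, 20 mm out from the dial's axis, 95 mm above the bench. The dial's hard end stop is hidden in the box, at the anticlockwise end (seen from above), 2 to 3 degrees past a rest position which is click zero; 0.9 N m and more means the stop, over 2 N m harms it. Where it lies on the box varies.
- dial: The black dial, turning about the upright axis through its origin, 58 mm above the bench. Turning out of a click takes 0.3 to 0.45 N m; past half-way this reverses to a like pull into the next click, where a released dial settles by itself. Six clicks beyond zero, none closer together than 15 degrees. At the start it stands two to four clicks from zero, at most 85 degrees.
- tape_roll_mid (a point): Loose roll of brown packing tape lying flat, 96 mm diameter, 48 mm high; point at its centre. To be left alone.
- tumbler_mid (a point): Loose glass tumbler, 66 mm diameter, 85 mm high, standing; point at its centre. To be left alone.
- parts_tin_mid (a point): Loose flat round tin with a blue lid, 65 mm diameter, 26 mm high; point at its centre. To be left alone.

How it is judged:
By the outcome, as a careful person would: the job done as asked, in the order asked, and still so for the second after the job is handed in, with the robot touching nothing.
It also fails if it takes over 69 s, if anything falls off the work surface, if the arm or the gripper's body presses on something with over 40 N, if the wrist force passes 120 N, or if a joint passes its speed limit or range.

ROBOT

A 6-joint arm with a two-finger parallel gripper is mounted at the origin on a cart in front of the work surface, level with it; the furniture and walls round the work are solid. World frame = base frame: x ahead of the robot, y to its left, z up, the work surface at z = 0. Lengths are in m, angles in rad, forces in N, time in s.
With the tool pointing down it reaches from about 0.35 to 0.775 m from the base axis. Payload 5.5 kg.
Tool frame: the origin (TCP) lies between the finger pads; the fingertips stand 11 mm ahead of it and the grasp point (between the pads) lies 8 mm behind it (tips_ahead is the distance from the TCP to the fingertips, in m); z points along the fingers, y is the line along which they close (so a half turn about z gives the same grasp; the last joint's range is limited). The gripper opens to 85 mm and grips with 20 to 120 N. Pads are 22 mm wide; open, the fingers measure 114 mm over their backs; the gripper's body (76 mm by 85 mm) begins 54 mm behind the grasp point. The pads swing forward as they close: fully open they stand 13 mm farther back than shut.
Start: joints at [0.993, 0.313, 0.046, 1.304, 0, 1.431], TCP at [0.244, 0.521, 0.242] pointing down, gripper open.
Joint ranges: [-2.76, 2.76], [-0.86, 1.69], [-1.03, 1.26], [-2.2, 2.34], [-1.47, 1.5], [-3.14, 3.14]. Speed limits (rad/s): [2.57, 2.57, 3.14, 3.14, 3.14, 3.14].

INTERFACE

Orientations are given as a unit quaternion [w, x, y, z].
In Python, from workcell import * gives the robot as it stands. The module is installed in compiled form; this text tells all that it offers.
- The arm moves only by the tool jog_arm, never from a script. Its argument "moves" is a list of rows, each an object with "fingers": the closure, from 0 (fully open) to 1 (shut); "slide": the shift along the tool's x, y, z in mm, a list of three; "angular": the turn, a rotation vector about the tool's x, y, z in degrees, a list of three. A call has 1 to 10 rows; each row is the pose to reach, as a shift and turn from the pose commanded when the call began, along the tool's axes at that moment; what a row does not reach only later rows make up. A row lasts 1/12 s, in which the tool goes at most 41.7 mm and 7.16 degrees, less where a joint would pass 70% of its speed; a pose out of reach is approached as far as the arm can. A call with a gripper value outside its range is refused whole. The fingers move at their own pace and stop on an object; "squeeze" is the grip in N (left out, the last holds). Time passes only in rows, so rows that repeat a pose let the fingers close. It gives the time, the measured TCP pose, the force, the opening and the grip force at its end, in the units of the state.
- get_state(): the state, without advancing time (a new reading comes with each control period).
- read_camera(name): name is "side" or "top" or "wrist"; returns a dict with "color" (384x512x3 uint8, red, green, blue), "fovy" (degrees; the focal length in pixels is half the picture's height over the tangent of half this angle, whatever the lens; pixels are square), "cx", "cy" (the principal point, pixels), "D" ([k1, k2, p1, p2, k3] as OpenCV has them; the pictures are not rectified), "world_from_camera" (4x4, takes a point from camera to world coordinates); the wrist camera has in their place "tool_from_camera" (4x4, takes a point from camera to tool coordinates, whose origin is the TCP and whose axes are the flange's). Camera axes: x right, y down, z forward; pixel columns grow to the right and rows downward; lengths in m; the calibration is good to about 2 mm. A picture is of the moment at which its call begins: read the wrist's pose just before it. There is no depth.
- hand_in(): hands the job in; it is judged then, once.
Trained networks look in a picture, given as the dict that the camera call returned (one of the last four; its "shot" number tells which), for a name from the list of things; names that differ only in an ending like _2 or _b are one class to them, and where a whole thing is asked for, a point or a joint stands for the part that bears it (a point fixed in the world has none). Each returns a list of dicts, best first, with "p" (0 to 1); they miss things now and then, are a little off and sometimes report something else, mostly with a low value. They report only what shows in the picture. A call takes as long as a camera call.
- look_for(target, picture): "point" ([column, row] in pixels, amid what is visible of it).
- tip_of(target, picture): "point" ([column, row] in pixels: a listed point, or the origin of a listed thing).
The state is a dict: "clock": time; "joint_pos": joint angles; "qvel": joint speeds; "tau": joint torques, N m; "tcp_pos": TCP position; "orientation": TCP orientation; "wrist_force": force on the tool from outside, world axes, zero at the start; "ft_torque": the same for the moment, N m; "finger_gap": finger opening in m; "grip_force": force on a finger pad.
Only numpy, scipy, OpenCV 4.12 (cv2) and the standard library are available. Lean on these libraries where they do the work, as an engineer would, in place of code of your own. Each camera call takes 0.05 s, during which the arm holds its last target. There are 200 camera calls.

## Working session

There is one attempt and no reset: what is moved stays moved. The work goes in short steps, Python scripts to look and compute and a tool call to move; the robot and the scene stay as the last step left them, time stands still between calls to the robot, and variables do not carry over. Pictures are saved under pics/ and viewed, at most 10 in all, crops included, and the job is handed in when it is done.

Besides the shell and the picture viewer there is one more tool, called after ">>>" in YAML: its name, and indented under it one key for each argument. jog_arm: Moves the arm, as the interface text tells. Its arguments: {"type":"object","properties":{"moves":{"type":"array","items":{"type":"object","properties":{"fingers":{"type":"number"},"slide":{"type":"array","items":{"type":"number"}},"angular":{"type":"array","items":{"type":"number"}}}}},"squeeze":{"type":"number"}},"required":["moves"]}

```bash
mkdir -p pics; cat > h.py <<'E'
from workcell import *
import numpy as np, cv2
from scipy.spatial.transform import Rotation as R
def K(p):
    f=p["color"].shape[0]/2/np.tan(np.radians(p["fovy"])/2)
    return np.array([[f,0,p["cx"]],[0,f,p["cy"]],[0,0,1.]])
def Rq(q): return R.from_quat([q[1],q[2],q[3],q[0]]).as_matrix()
def wfc(p,s):
    if "world_from_camera" in p: return np.array(p["world_from_camera"])
    T=np.eye(4);T[:3,:3]=Rq(s["orientation"]);T[:3,3]=s["tcp_pos"]
    return T@np.array(p["tool_from_camera"])
def onz(p,px,z,s=None):
    n=cv2.undistortPoints(np.array([[px]],float),K(p),np.array(p["D"],float))[0,0]
    T=wfc(p,s);d=T[:3,:3]@np.array([n[0],n[1],1]);o=T[:3,3]
    return o+d*(z-o[2])/d[2]
def shot(n):
    s=get_state();return read_camera(n),s
def save(p,f): cv2.imwrite("pics/"+f+".png",p["color"][:,:,::-1])
E
python3 - <<'E'
from h import *
s=get_state();print(s)
Z=dict(dial_grip=.081,start_button_top=.066,dial_pointer=.095,tape_roll_mid=.024,tumbler_mid=.0425,parts_tin_mid=.013,timer_box=0)
for n in("top","side"):
    p,s=shot(n);save(p,n)
    for t in Z:
        r=tip_of(t,p)[:2]
        print(n,t,[(np.round(q["point"]),round(q["p"],2),onz(p,q["point"],Z[t]).round(3)) for q in r])
E
```

```text
{'clock': 0.0, 'joint_pos': array([ 9.93434550e-01,  3.13996933e-01,  4.49787733e-02,  1.30358198e+00,
       -2.64307686e-06,  1.43122444e+00]), 'qvel': array([ 1.36605619e-03,  1.55789543e-03, -7.61510111e-05,  1.15525203e-03,
        4.43366643e-04, -2.51990598e-05]), 'tau': array([-1.26609930e-04, -4.80636334e+01,  2.98528594e+01,  1.95840007e-02,
       -2.43947243e-04, -3.16077468e-06]), 'tcp_pos': array([0.24349299, 0.52036538, 0.24141073]), 'orientation': array([-3.15186052e-04,  2.17150983e-01,  9.76137612e-01, -8.45040334e-04]), 'wrist_force': array([-0.0237715 ,  0.42982361, -0.42112802]), 'ft_torque': array([0.02461808, 0.0103579 , 0.00670247]), 'grip_force': 0.0, 'finger_gap': 0.08553534232110742}
top dial_grip [(array([311., 208.]), 0.56, array([0.559, 0.142, 0.081]))]
top start_button_top [(array([257., 214.]), 0.53, array([0.546, 0.245, 0.066]))]
top dial_pointer [(array([312., 195.]), 0.89, array([0.58 , 0.142, 0.095])), (array([284., 153.]), 0.56, array([0.662, 0.195, 0.095]))]
top tape_roll_mid [(array([203., 231.]), 0.59, array([0.514, 0.354, 0.024]))]
top tumbler_mid [(array([284., 157.]), 0.79, array([0.667, 0.191, 0.042]))]
top parts_tin_mid [(array([245., 174.]), 0.96, array([0.635, 0.273, 0.013])), (array([310., 210.]), 0.42, array([0.562, 0.136, 0.013]))]
top timer_box [(array([284., 213.]), 0.69, array([0.557, 0.188, 0.   ]))]
side dial_grip [(array([252., 212.]), 0.62, array([0.556, 0.143, 0.081]))]
side start_button_top [(array([243., 184.]), 0.48, array([0.556, 0.275, 0.066]))]
side dial_pointer []
side tape_roll_mid [(array([222., 182.]), 0.82, array([0.516, 0.363, 0.024]))]
side tumbler_mid [(array([298., 209.]), 0.83, array([0.664, 0.194, 0.042]))]
side parts_tin_mid [(array([280., 203.]), 0.68, array([0.642, 0.266, 0.013]))]
side timer_box [(array([244., 235.]), 0.72, array([0.546, 0.177, 0.   ]))]
```

View pics/top.png

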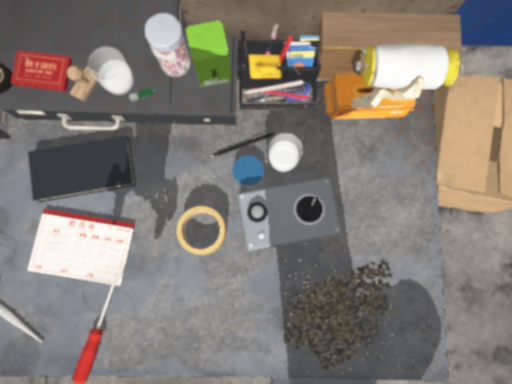

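View pics/side.png

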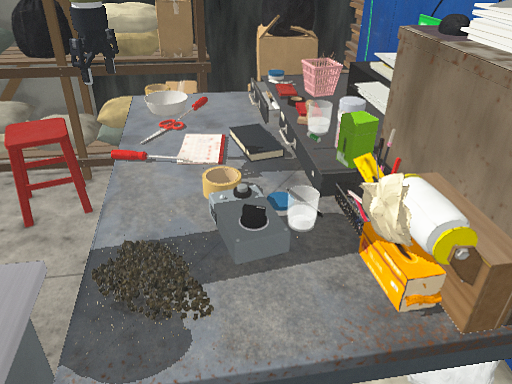

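Top view: the box is centred near (290,214), with the dial at (311,208) and its white pointer up and slightly right. The button is at (257,212) and the lamp at (263,233). The tumbler (285,152) and tin (248,170) are behind the box, and the tape roll (201,231) is to its left. The side view agrees, with the path clear.

>>> jog_arm:
  moves:
    - {"slide": [-446, -209, 0]}
    - {"slide": [-446, -209, 0]}
    - {"slide": [-446, -209, 0]}
    - {"slide": [-446, -209, 0]}
    - {"slide": [-446, -209, 0]}
    - {"slide": [-446, -209, 0]}
    - {"slide": [-446, -209, 0]}
    - {"slide": [-446, -209, 0]}
    - {"slide": [-446, -209, 0]}
    - {"slide": [-446, -209, 0]}

```text
schema error: expected keys fingers, slide, angular
```

```bash
cat > look.py <<'E'
from h import *
import sys
s=get_state();print({k:np.round(v,3) for k,v in s.items()})
p,s=shot("wrist");save(p,sys.argv[1]);print(np.round(p["tool_from_camera"],3))
for n,z in dict(dial_grip=.081,start_button_top=.066,dial_pointer=.095,timer_box=0).items():
    print(n,[(np.round(q["point"]),round(q["p"],2),onz(p,q["point"],z,s).round(3)) for q in tip_of(n,p)[:2]])
E
python3 look.py w1
```

```text
{'clock': np.float64(0.8), 'joint_pos': array([0.993, 0.313, 0.046, 1.304, 0.   , 1.431]), 'qvel': array([-0.001, -0.   ,  0.   ,  0.001,  0.002, -0.002]), 'tau': array([-1.0000e-03, -4.8039e+01,  2.9879e+01, -0.0000e+00, -0.0000e+00,
        0.0000e+00]), 'tcp_pos': array([0.244, 0.521, 0.242]), 'orientation': array([0.   , 0.217, 0.976, 0.   ]), 'wrist_force': array([-1.096, -0.1  , -0.904]), 'ft_torque': array([ 0.004, -0.024, -0.041]), 'grip_force': np.float64(0.0), 'finger_gap': np.float64(0.086)}
[[-0.001 -0.949 -0.314  0.081]
 [ 1.    -0.002  0.001  0.   ]
 [-0.002 -0.314  0.949 -0.13 ]
 [ 0.     0.     0.     1.   ]]
dial_grip []
start_button_top []
dial_pointer []
timer_box []
```

View pics/w1.png

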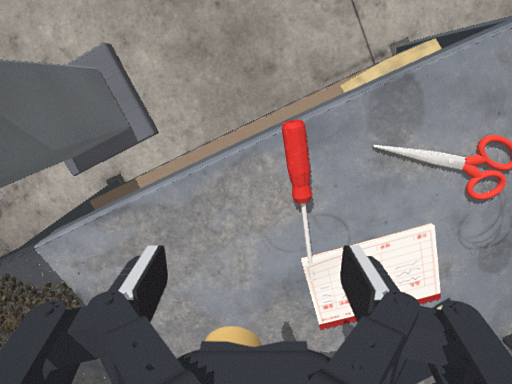

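The move was refused because all three keys are needed. The picture still shows the start area, with the screwdriver and calendar.

>>> jog_arm:
  moves:
    - {"fingers": 0, "angular": [0, 0, 0], "slide": [-446, -209, 0]}
    - {"fingers": 0, "angular": [0, 0, 0], "slide": [-446, -209, 0]}
    - {"fingers": 0, "angular": [0, 0, 0], "slide": [-446, -209, 0]}
    - {"fingers": 0, "angular": [0, 0, 0], "slide": [-446, -209, 0]}
    - {"fingers": 0, "angular": [0, 0, 0], "slide": [-446, -209, 0]}
    - {"fingers": 0, "angular": [0, 0, 0], "slide": [-446, -209, 0]}
    - {"fingers": 0, "angular": [0, 0, 0], "slide": [-446, -209, 0]}
    - {"fingers": 0, "angular": [0, 0, 0], "slide": [-446, -209, 0]}
    - {"fingers": 0, "angular": [0, 0, 0], "slide": [-446, -209, 0]}
    - {"fingers": 0, "angular": [0, 0, 0], "slide": [-446, -209, 0]}

```text
clock: 1.88
tcp_pos: [0.5116, 0.1989, 0.2426]
orientation: [0.0, 0.217, 0.976, 0.0]
wrist_force: [1.1, 1.0, 0.3]
finger_gap: 0.0856
grip_force: 0.0
```

```bash
python3 look.py w2
```

```text
{'clock': np.float64(1.883), 'joint_pos': array([ 0.224,  0.262, -0.023,  1.285,  0.   ,  0.662]), 'qvel': array([-0.84 ,  0.286,  0.371,  0.081,  0.004, -0.834]), 'tau': array([  3.043, -47.646,  28.045,   0.253,  -0.131,   0.849]), 'tcp_pos': array([0.512, 0.199, 0.243]), 'orientation': array([0.   , 0.217, 0.976, 0.   ]), 'wrist_force': array([1.136, 1.009, 0.337]), 'ft_torque': array([ 0.047, -0.043,  0.019]), 'grip_force': np.float64(0.0), 'finger_gap': np.float64(0.086)}
[[-0.001 -0.949 -0.314  0.081]
 [ 1.    -0.002  0.001  0.   ]
 [-0.002 -0.314  0.949 -0.13 ]
 [ 0.     0.     0.     1.   ]]
dial_grip [(array([226., 229.]), 0.68, array([0.556, 0.148, 0.081])), (array([343., 223.]), 0.51, array([0.602, 0.261, 0.081]))]
start_button_top [(array([313., 184.]), 0.71, array([0.554, 0.249, 0.066])), (array([340., 223.]), 0.52, array([0.61 , 0.26 , 0.066]))]
dial_pointer [(array([225., 254.]), 0.97, array([0.576, 0.138, 0.095]))]
timer_box [(array([259., 185.]), 0.6, array([0.551, 0.189, 0.   ]))]
```

View pics/w2.png

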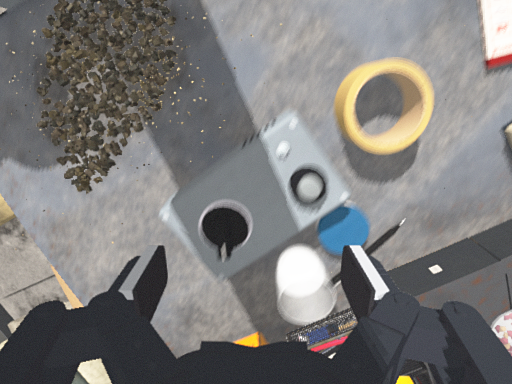

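The box and dial are clear in the wrist view: dial at about (223,228) with its pointer towards (226,255), button at (308,185), lamp at (283,150). The arm was still settling, so I'll take one still look.

>>> jog_arm:
  moves:
    - {"fingers": 0, "angular": [0, 0, 0], "slide": [0, 0, 0]}
    - {"fingers": 0, "angular": [0, 0, 0], "slide": [0, 0, 0]}
    - {"fingers": 0, "angular": [0, 0, 0], "slide": [0, 0, 0]}

```text
clock: 2.38
tcp_pos: [0.5097, 0.2019, 0.2425]
orientation: [0.0, 0.216, 0.976, 0.0]
wrist_force: [0.3, -0.1, 0.2]
finger_gap: 0.0852
grip_force: 0.0
```

```bash
python3 look.py w3; python3 - <<'E'
import cv2
i=cv2.imread("pics/w3.png")[130:330,120:370];cv2.imwrite("pics/w3c.png",cv2.resize(i,None,fx=3,fy=3,interpolation=2))
E
```

```text
{'clock': np.float64(2.383), 'joint_pos': array([ 0.231,  0.261, -0.025,  1.285,  0.   ,  0.666]), 'qvel': array([-0.002,  0.001,  0.003,  0.001, -0.003, -0.002]), 'tau': array([-2.4300e-01, -4.4893e+01,  2.9789e+01, -4.0000e-03, -9.0000e-03,
        2.0000e-03]), 'tcp_pos': array([0.51 , 0.202, 0.242]), 'orientation': array([0.   , 0.216, 0.976, 0.   ]), 'wrist_force': array([ 0.311, -0.078,  0.156]), 'ft_torque': array([ 0.014, -0.021, -0.043]), 'grip_force': np.float64(0.0), 'finger_gap': np.float64(0.085)}
[[-0.001 -0.949 -0.314  0.081]
 [ 1.    -0.002  0.001  0.   ]
 [-0.002 -0.314  0.949 -0.13 ]
 [ 0.     0.     0.     1.   ]]
dial_grip [(array([223., 231.]), 0.7, array([0.555, 0.146, 0.081]))]
start_button_top [(array([311., 187.]), 0.73, array([0.555, 0.249, 0.066])), (array([343., 227.]), 0.22, array([0.613, 0.264, 0.066]))]
dial_pointer [(array([222., 258.]), 0.85, array([0.577, 0.136, 0.095]))]
timer_box [(array([252., 189.]), 0.66, array([0.55 , 0.182, 0.   ]))]
```

View pics/w3c.png

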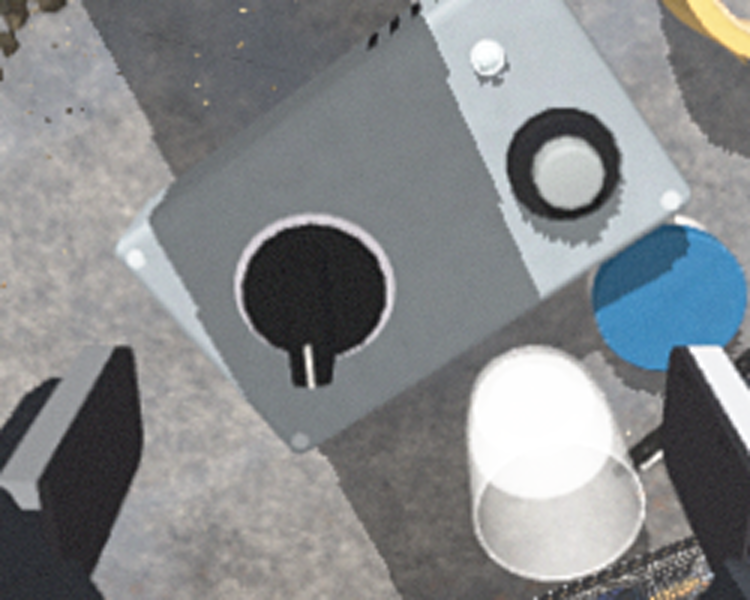

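```bash
python3 - <<'E'
from h import *
p,s=shot("wrist")
f=lambda x,y,z:onz(p,[x/3+120-1/3,y/3+130-1/3],z,s)
for n,a in dict(skirt=(314,287,.067),ring=(563,163,.062),cap=(568,172,.068),pin=(307,346,.095),pout=(311,388,.095),c1=(670,201,.06),c2=(300,440,.06),c3=(135,258,.06)).items(): print(n,f(*a).round(4))
a=f(314,287,.067);b=f(310,380,.095);d=b-a;print(np.degrees(np.arctan2(d[1],d[0])),np.linalg.norm(d[:2]))
g=f(311,388,.095)-f(307,346,.095);print(np.degrees(np.arctan2(g[1],g[0])),Rq(s["orientation"]).round(4))
E
```

```text
skirt [0.5557 0.1458 0.067 ]
ring [0.552 0.246 0.062]
cap [0.5536 0.2462 0.068 ]
pin [0.5635 0.1419 0.095 ]
pout [0.5787 0.1356 0.095 ]
c1 [0.5828 0.2761 0.06  ]
c2 [0.616  0.1082 0.06  ]
c3 [0.5198 0.0887 0.06  ]
-24.181075262235385 0.022012218476676722
-22.280051802875313 [[-9.061e-01  4.231e-01  2.000e-04]
 [ 4.231e-01  9.061e-01  1.000e-04]
 [-1.000e-04  2.000e-04 -1.000e+00]]
```

The crop shows the dial skirt at (314,287), pointer line (307,346) to (311,388), and button cap at (568,172). That puts the dial at (0.556, 0.1455) with the bar at about -23°, and the button at (0.553, 0.246). Next I go above the dial and down.

>>> jog_arm:
  moves:
    - {"fingers": 0, "angular": [0, 0, -2], "slide": [-33, -16, 20]}
    - {"fingers": 0, "angular": [0, 0, -2], "slide": [-66, -31.5, 40]}
    - {"fingers": 0, "angular": [0, 0, -2], "slide": [-66, -31.5, 75]}
    - {"fingers": 0, "angular": [0, 0, -2], "slide": [-66, -31.5, 105]}
    - {"fingers": 0, "angular": [0, 0, -2], "slide": [-66, -31.5, 130]}
    - {"fingers": 0, "angular": [0, 0, -2], "slide": [-66, -31.5, 145]}
    - {"fingers": 0, "angular": [0, 0, -2], "slide": [-66, -31.5, 155]}
    - {"fingers": 0, "angular": [0, 0, -2], "slide": [-66, -31.5, 158]}
    - {"fingers": 0, "angular": [0, 0, -2], "slide": [-66, -31.5, 158]}
    - {"fingers": 0, "angular": [0, 0, -2], "slide": [-66, -31.5, 158]}

```text
clock: 3.52
tcp_pos: [0.5578, 0.1444, 0.0854]
orientation: [0.001, 0.2, 0.98, 0.0]
wrist_force: [-0.5, 0.3, 0.1]
finger_gap: 0.0856
grip_force: 0.0
```

```bash
cat > st.py <<'E'
from h import *
s=get_state();M=Rq(s["orientation"])
print("t",round(s["clock"],2),"tcp",s["tcp_pos"].round(4),"yawx",np.degrees(np.arctan2(M[1,0],M[0,0])).round(2),"F",s["wrist_force"].round(2),"M",s["ft_torque"].round(3),"j6",s["joint_pos"][5].round(3),s["tau"][5].round(3),"gap",round(s["finger_gap"],4),round(s["grip_force"],1))
E
python3 st.py
```

```text
t 3.52 tcp [0.5578 0.1444 0.0854] yawx 156.93 F [-0.49  0.28  0.07] M [-0.012  0.007  0.01 ] j6 0.517 0.0 gap 0.0856 0.0
```

>>> jog_arm:
  moves:
    - {"fingers": 0.6, "angular": [0, 0, 0], "slide": [2, 0, 1]}
    - {"fingers": 0.8, "angular": [0, 0, 0], "slide": [2, 0, 1]}
    - {"fingers": 1, "angular": [0, 0, 0], "slide": [2, 0, 1]}
    - {"fingers": 1, "angular": [0, 0, 0], "slide": [2, 0, 1]}
    - {"fingers": 1, "angular": [0, 0, 0], "slide": [2, 0, 1]}
    - {"fingers": 1, "angular": [0, 0, 0], "slide": [2, 0, 1]}
    - {"fingers": 1, "angular": [0, 0, 0], "slide": [2, 0, 1]}
    - {"fingers": 1, "angular": [0, 0, 0], "slide": [2, 0, 1]}
    - {"fingers": 1, "angular": [0, 0, 0], "slide": [2, 0, 1]}
    - {"fingers": 1, "angular": [0, 0, 0], "slide": [2, 0, 1]}
  squeeze: 60

```text
clock: 4.35
tcp_pos: [0.5552, 0.1448, 0.0837]
orientation: [0.0, 0.2, 0.98, -0.0]
wrist_force: [-1.4, -1.3, 6.0]
finger_gap: 0.0128
grip_force: 59.0
```

```bash
python3 st.py
```

```text
t 4.35 tcp [0.5552 0.1448 0.0837] yawx 156.92 F [-1.44 -1.26  6.05] M [-0.321  0.353  0.081] j6 0.518 0.118 gap 0.0128 59.0
```

>>> jog_arm:
  moves:
    - {"fingers": 1, "angular": [0, 0, -3], "slide": [0, 0, -1]}
    - {"fingers": 1, "angular": [0, 0, -5], "slide": [0, 0, -1]}
    - {"fingers": 1, "angular": [0, 0, -5], "slide": [0, 0, -1]}

```text
clock: 4.6
tcp_pos: [0.5551, 0.1445, 0.0838]
orientation: [-0.0, 0.157, 0.988, -0.0]
wrist_force: [0.3, -2.8, -1.3]
finger_gap: 0.0126
grip_force: 59.3
```

```bash
python3 st.py
```

```text
t 4.6 tcp [0.5551 0.1445 0.0838] yawx 161.9 F [ 0.3  -2.75 -1.33] M [-0.431 -0.128 -0.354] j6 0.431 -0.706 gap 0.0126 59.3
```

>>> jog_arm:
  moves:
    - {"fingers": 1, "angular": [0, 0, -3], "slide": [0, 0, 0]}
    - {"fingers": 1, "angular": [0, 0, -5], "slide": [0, 0, 0]}
    - {"fingers": 1, "angular": [0, 0, -5], "slide": [0, 0, 0]}

```text
clock: 4.85
tcp_pos: [0.5548, 0.1444, 0.0838]
orientation: [-0.0, 0.114, 0.993, -0.001]
wrist_force: [-0.6, -3.6, -0.4]
finger_gap: 0.0129
grip_force: 59.3
```

```bash
python3 st.py
```

```text
t 4.85 tcp [0.5548 0.1444 0.0838] yawx 166.87 F [-0.61 -3.6  -0.35] M [-0.622  0.051 -0.188] j6 0.344 -0.548 gap 0.0129 59.3
```

>>> jog_arm:
  moves:
    - {"fingers": 1, "angular": [0, 0, -3], "slide": [0, 0, 0]}
    - {"fingers": 1, "angular": [0, 0, -5], "slide": [0, 0, 0]}
    - {"fingers": 1, "angular": [0, 0, -5], "slide": [0, 0, 0]}

```text
clock: 5.1
tcp_pos: [0.5547, 0.144, 0.0838]
orientation: [-0.0, 0.071, 0.998, -0.001]
wrist_force: [-0.2, -5.0, -1.1]
finger_gap: 0.0128
grip_force: 59.4
```

```bash
python3 st.py
```

```text
t 5.1 tcp [0.5547 0.144  0.0838] yawx 171.91 F [-0.16 -4.98 -1.14] M [-0.987  0.101  0.374] j6 0.256 0.031 gap 0.0128 59.4
```

>>> jog_arm:
  moves:
    - {"fingers": 1, "angular": [0, 0, -3], "slide": [0, 0, 0]}
    - {"fingers": 1, "angular": [0, 0, -5], "slide": [0, 0, 0]}
    - {"fingers": 1, "angular": [0, 0, -5], "slide": [0, 0, 0]}

```text
clock: 5.35
tcp_pos: [0.5547, 0.1438, 0.0838]
orientation: [-0.0, 0.027, 1.0, -0.001]
wrist_force: [-1.0, -6.0, -0.1]
finger_gap: 0.013
grip_force: 59.3
```

```bash
python3 st.py
```

```text
t 5.35 tcp [0.5547 0.1438 0.0838] yawx 176.88 F [-0.96 -6.02 -0.07] M [-1.134  0.1    0.179] j6 0.169 -0.181 gap 0.013 59.3
```

>>> jog_arm:
  moves:
    - {"fingers": 1, "angular": [0, 0, -3], "slide": [0, 0, 0]}
    - {"fingers": 1, "angular": [0, 0, -5], "slide": [0, 0, 0]}
    - {"fingers": 1, "angular": [0, 0, -5], "slide": [0, 0, 0]}

```text
clock: 5.6
tcp_pos: [0.5547, 0.1435, 0.0838]
orientation: [-0.001, -0.016, 1.0, -0.001]
wrist_force: [-1.1, -7.4, -0.5]
finger_gap: 0.0126
grip_force: 59.4
```

```bash
python3 st.py
```

```text
t 5.6 tcp [0.5547 0.1435 0.0838] yawx -178.2 F [-1.13 -7.4  -0.54] M [-1.204  0.112 -0.292] j6 0.083 -0.657 gap 0.0126 59.4
```

>>> jog_arm:
  moves:
    - {"fingers": 1, "angular": [0, 0, -3], "slide": [0, -1, 0]}
    - {"fingers": 1, "angular": [0, 0, -4], "slide": [0, -2, 0]}
    - {"fingers": 1, "angular": [0, 0, -4], "slide": [0, -2, 0]}

```text
clock: 5.85
tcp_pos: [0.5547, 0.1431, 0.0838]
orientation: [-0.001, -0.051, 0.999, 0.0]
wrist_force: [-0.6, -0.5, -2.3]
finger_gap: 0.0128
grip_force: 59.2
```

```bash
python3 st.py
```

```text
t 5.85 tcp [0.5547 0.1431 0.0838] yawx -174.16 F [-0.56 -0.52 -2.28] M [-0.189  0.246 -0.305] j6 0.01 -0.514 gap 0.0128 59.2
```

>>> jog_arm:
  moves:
    - {"fingers": 1, "angular": [0, 0, -3], "slide": [0, 0, 0]}
    - {"fingers": 1, "angular": [0, 0, -4], "slide": [0, 0, 0]}
    - {"fingers": 1, "angular": [0, 0, -4], "slide": [0, 0, 0]}

```text
clock: 6.1
tcp_pos: [0.5548, 0.1428, 0.0838]
orientation: [-0.001, -0.086, 0.996, -0.0]
wrist_force: [-0.6, -3.6, -1.9]
finger_gap: 0.0133
grip_force: 59.0
```

```bash
python3 st.py
```

```text
t 6.1 tcp [0.5548 0.1428 0.0838] yawx -170.11 F [-0.58 -3.6  -1.86] M [-0.599  0.158  0.245] j6 -0.06 -0.017 gap 0.0133 59.0
```

>>> jog_arm:
  moves:
    - {"fingers": 1, "angular": [0, 0, -1], "slide": [0, 0, 0]}
    - {"fingers": 1, "angular": [0, 0, -2], "slide": [0, 0, 0]}
    - {"fingers": 1, "angular": [0, 0, -2], "slide": [0, 0, 0]}

```text
clock: 6.35
tcp_pos: [0.5548, 0.1427, 0.0839]
orientation: [-0.0, -0.104, 0.995, -0.0]
wrist_force: [-0.3, -3.4, -5.4]
finger_gap: 0.0126
grip_force: 58.9
```

```bash
python3 st.py
```

```text
t 6.35 tcp [0.5548 0.1427 0.0839] yawx -168.03 F [-0.3  -3.35 -5.38] M [-0.803  0.133  0.337] j6 -0.097 0.204 gap 0.0126 58.9
```

>>> jog_arm:
  moves:
    - {"fingers": 1, "angular": [0, 0, -1], "slide": [0, 0, 0]}
    - {"fingers": 1, "angular": [0, 0, -2], "slide": [0, 0, 0]}
    - {"fingers": 1, "angular": [0, 0, -2], "slide": [0, 0, 0]}

```text
clock: 6.6
tcp_pos: [0.5548, 0.1426, 0.0839]
orientation: [-0.0, -0.122, 0.993, -0.0]
wrist_force: [-0.8, -5.4, -6.6]
finger_gap: 0.0128
grip_force: 58.7
```

```bash
python3 st.py
```

```text
t 6.6 tcp [0.5548 0.1426 0.0839] yawx -166.01 F [-0.78 -5.36 -6.57] M [-1.032  0.161  0.353] j6 -0.132 0.211 gap 0.0128 58.7
```

>>> jog_arm:
  moves:
    - {"fingers": 1, "angular": [0, 0, -1], "slide": [0, 0, 0]}
    - {"fingers": 1, "angular": [0, 0, -2], "slide": [0, 0, 0]}
    - {"fingers": 1, "angular": [0, 0, -2], "slide": [0, 0, 0]}

```text
clock: 6.85
tcp_pos: [0.5549, 0.1425, 0.0839]
orientation: [-0.0, -0.139, 0.99, -0.0]
wrist_force: [0.2, -5.9, -5.9]
finger_gap: 0.0127
grip_force: 58.6
```

```bash
python3 st.py
```

```text
t 6.85 tcp [0.5549 0.1425 0.0839] yawx -164.02 F [ 0.22 -5.94 -5.94] M [-1.089  0.092  0.259] j6 -0.167 0.084 gap 0.0127 58.6
```

>>> jog_arm:
  moves:
    - {"fingers": 1, "angular": [0, 0, -1], "slide": [0, -1, 0]}
    - {"fingers": 1, "angular": [0, 0, -2], "slide": [0, -1, 0]}
    - {"fingers": 1, "angular": [0, 0, -2], "slide": [0, -1, 0]}

```text
clock: 7.1
tcp_pos: [0.5549, 0.1423, 0.0839]
orientation: [-0.001, -0.156, 0.988, 0.0]
wrist_force: [-1.8, -2.8, -6.5]
finger_gap: 0.0128
grip_force: 58.5
```

```bash
python3 st.py
```

```text
t 7.1 tcp [0.5549 0.1423 0.0839] yawx -162.01 F [-1.83 -2.78 -6.52] M [-0.388  0.346  0.115] j6 -0.204 -0.116 gap 0.0128 58.5
```

>>> jog_arm:
  moves:
    - {"fingers": 1, "angular": [0, 0, -1], "slide": [0, 0, 0]}
    - {"fingers": 1, "angular": [0, 0, -1.5], "slide": [0, 0, 0]}
    - {"fingers": 1, "angular": [0, 0, -1.5], "slide": [0, 0, 0]}

```text
clock: 7.35
tcp_pos: [0.5549, 0.1422, 0.0839]
orientation: [-0.001, -0.169, 0.986, 0.0]
wrist_force: [-2.3, -1.6, -9.9]
finger_gap: 0.0128
grip_force: 58.4
```

```bash
python3 st.py
```

```text
t 7.35 tcp [0.5549 0.1422 0.0839] yawx -160.55 F [-2.26 -1.59 -9.86] M [-0.376  0.375 -0.109] j6 -0.229 -0.191 gap 0.0128 58.4
```

>>> jog_arm:
  moves:
    - {"fingers": 1, "angular": [0, 0, -0.5], "slide": [0, 0, 0]}
    - {"fingers": 1, "angular": [0, 0, -1], "slide": [0, 0, 0]}
    - {"fingers": 1, "angular": [0, 0, -1], "slide": [0, 0, 0]}

```text
clock: 7.6
tcp_pos: [0.555, 0.1421, 0.0839]
orientation: [-0.001, -0.177, 0.984, 0.0]
wrist_force: [-1.8, -1.0, -10.7]
finger_gap: 0.0127
grip_force: 58.4
```

```bash
python3 st.py
```

```text
t 7.6 tcp [0.555  0.1421 0.0839] yawx -159.55 F [ -1.85  -1.03 -10.65] M [-0.263  0.456 -0.184] j6 -0.246 -0.271 gap 0.0127 58.4
```

>>> jog_arm:
  moves:
    - {"fingers": 1, "angular": [0, 0, -0.5], "slide": [0, 0, 0.5]}
    - {"fingers": 1, "angular": [0, 0, -1], "slide": [0, 0, 0.5]}
    - {"fingers": 1, "angular": [0, 0, -1], "slide": [0, 0, 0.5]}

```text
clock: 7.85
tcp_pos: [0.5551, 0.1421, 0.0839]
orientation: [-0.0, -0.186, 0.983, 0.0]
wrist_force: [-4.2, -1.8, -5.6]
finger_gap: 0.0129
grip_force: 58.9
```

```bash
python3 st.py
```

```text
t 7.85 tcp [0.5551 0.1421 0.0839] yawx -158.56 F [-4.23 -1.76 -5.63] M [-0.338  0.915 -0.279] j6 -0.264 -0.352 gap 0.0129 58.9
```

>>> jog_arm:
  moves:
    - {"fingers": 1, "angular": [0, 0, -0.5], "slide": [0, 0, 0]}
    - {"fingers": 1, "angular": [0, 0, -1], "slide": [0, 0, 0]}
    - {"fingers": 1, "angular": [0, 0, -1], "slide": [0, 0, 0]}

```text
clock: 8.1
tcp_pos: [0.5551, 0.142, 0.0839]
orientation: [-0.0, -0.195, 0.981, 0.0]
wrist_force: [-4.8, -1.3, -4.4]
finger_gap: 0.0127
grip_force: 59.1
```

```bash
python3 st.py
```

```text
t 8.1 tcp [0.5551 0.142  0.0839] yawx -157.55 F [-4.77 -1.33 -4.42] M [-0.321  1.091 -0.358] j6 -0.282 -0.409 gap 0.0127 59.1
```

>>> jog_arm:
  moves:
    - {"fingers": 1, "angular": [0, 0, -0.5], "slide": [0, 0, 0]}
    - {"fingers": 1, "angular": [0, 0, -1], "slide": [0, 0, 0]}
    - {"fingers": 1, "angular": [0, 0, -1], "slide": [0, 0, 0]}

```text
clock: 8.35
tcp_pos: [0.5551, 0.142, 0.0838]
orientation: [-0.0, -0.203, 0.979, 0.0]
wrist_force: [-5.0, -2.1, -6.3]
finger_gap: 0.0128
grip_force: 59.1
```

```bash
python3 st.py
```

```text
t 8.35 tcp [0.5551 0.142  0.0838] yawx -156.55 F [-4.99 -2.12 -6.28] M [-0.352  1.067 -0.345] j6 -0.299 -0.439 gap 0.0128 59.1
```

>>> jog_arm:
  moves:
    - {"fingers": 1, "angular": [0, 0, -2], "slide": [1, 0, 0.5]}
    - {"fingers": 1, "angular": [0, 0, -4], "slide": [1, 0, 0.5]}
    - {"fingers": 1, "angular": [0, 0, -4], "slide": [1, 0, 0.5]}

```text
clock: 8.6
tcp_pos: [0.5552, 0.1417, 0.0838]
orientation: [0.001, -0.238, 0.971, -0.0]
wrist_force: [-3.2, -1.4, -4.2]
finger_gap: 0.013
grip_force: 59.2
```

```bash
python3 st.py
```

```text
t 8.6 tcp [0.5552 0.1417 0.0838] yawx -152.5 F [-3.19 -1.37 -4.17] M [-0.333  0.769 -0.072] j6 -0.37 -0.429 gap 0.013 59.2
```

>>> jog_arm:
  moves:
    - {"fingers": 1, "angular": [0, 0, -1], "slide": [0, 0, 0]}
    - {"fingers": 1, "angular": [0, 0, -2], "slide": [0, 0, 0]}
    - {"fingers": 1, "angular": [0, 0, -2], "slide": [0, 0, 0]}

```text
clock: 8.85
tcp_pos: [0.5552, 0.1416, 0.0838]
orientation: [0.001, -0.255, 0.967, -0.0]
wrist_force: [-2.4, -2.0, -2.0]
finger_gap: 0.0129
grip_force: 59.4
```

```bash
python3 st.py
```

```text
t 8.85 tcp [0.5552 0.1416 0.0838] yawx -150.51 F [-2.37 -1.96 -2.  ] M [-0.516  0.655  0.128] j6 -0.405 -0.003 gap 0.0129 59.4
```

>>> jog_arm:
  moves:
    - {"fingers": 1, "angular": [0, 0, -1], "slide": [0, 0, 0]}
    - {"fingers": 1, "angular": [0, 0, -2], "slide": [0, 0, 0]}
    - {"fingers": 1, "angular": [0, 0, -2], "slide": [0, 0, 0]}

```text
clock: 9.1
tcp_pos: [0.5553, 0.1415, 0.0838]
orientation: [0.001, -0.271, 0.962, -0.0]
wrist_force: [-2.4, -2.7, -0.6]
finger_gap: 0.0127
grip_force: 59.7
```

```bash
python3 st.py
```

```text
t 9.1 tcp [0.5553 0.1415 0.0838] yawx -148.5 F [-2.45 -2.71 -0.62] M [-0.818  0.469  0.381] j6 -0.44 0.181 gap 0.0127 59.7
```

>>> jog_arm:
  moves:
    - {"fingers": 1, "angular": [0, 0, -1], "slide": [0, 0, 0]}
    - {"fingers": 1, "angular": [0, 0, -2], "slide": [0, 0, 0]}
    - {"fingers": 1, "angular": [0, 0, -2], "slide": [0, 0, 0]}

```text
clock: 9.35
tcp_pos: [0.5554, 0.1414, 0.0838]
orientation: [0.001, -0.288, 0.958, -0.0]
wrist_force: [-0.3, -5.0, 0.6]
finger_gap: 0.0126
grip_force: 60.0
```

```bash
python3 st.py
```

```text
t 9.35 tcp [0.5554 0.1414 0.0838] yawx -146.52 F [-0.31 -4.97  0.57] M [-0.933  0.263  0.354] j6 -0.475 0.215 gap 0.0126 60.0
```

>>> jog_arm:
  moves:
    - {"fingers": 1, "angular": [0, 0, -1], "slide": [0, 0, 0]}
    - {"fingers": 1, "angular": [0, 0, -2], "slide": [0, 0, 0]}
    - {"fingers": 1, "angular": [0, 0, -2], "slide": [0, 0, 0]}

```text
clock: 9.6
tcp_pos: [0.5554, 0.1413, 0.0838]
orientation: [0.001, -0.305, 0.952, -0.001]
wrist_force: [-0.4, -4.3, 0.9]
finger_gap: 0.013
grip_force: 60.0
```

```bash
python3 st.py
```

```text
t 9.6 tcp [0.5554 0.1413 0.0838] yawx -144.52 F [-0.39 -4.3   0.95] M [-1.113  0.2    0.324] j6 -0.51 0.128 gap 0.013 60.0
```

>>> jog_arm:
  moves:
    - {"fingers": 1, "angular": [0, 0, -1], "slide": [0, -1, 0]}
    - {"fingers": 1, "angular": [0, 0, -2], "slide": [0, -1, 0]}
    - {"fingers": 1, "angular": [0, 0, -2], "slide": [0, -1, 0]}

```text
clock: 9.85
tcp_pos: [0.5555, 0.1411, 0.0838]
orientation: [0.001, -0.321, 0.947, 0.0]
wrist_force: [-1.1, -2.4, 3.9]
finger_gap: 0.0131
grip_force: 60.2
```

```bash
python3 st.py
```

```text
t 9.85 tcp [0.5555 0.1411 0.0838] yawx -142.51 F [-1.13 -2.37  3.88] M [-0.452  0.441  0.151] j6 -0.546 -0.061 gap 0.0131 60.2
```

>>> jog_arm:
  moves:
    - {"fingers": 1, "angular": [0, 0, -1], "slide": [0, 0, 0]}
    - {"fingers": 1, "angular": [0, 0, -1], "slide": [0, 0, 0]}
    - {"fingers": 1, "angular": [0, 0, -1], "slide": [0, 0, 0]}

```text
clock: 10.1
tcp_pos: [0.5555, 0.1411, 0.0837]
orientation: [0.001, -0.329, 0.944, 0.0]
wrist_force: [-2.1, -1.5, 4.5]
finger_gap: 0.0127
grip_force: 60.4
```

```bash
python3 st.py
```

```text
t 10.1 tcp [0.5555 0.1411 0.0837] yawx -141.57 F [-2.13 -1.48  4.5 ] M [-0.37   0.355  0.035] j6 -0.562 -0.011 gap 0.0127 60.4
```

>>> jog_arm:
  moves:
    - {"fingers": 1, "angular": [0, 0, -0.7], "slide": [0, 0, 0]}
    - {"fingers": 1, "angular": [0, 0, -1.5], "slide": [0, 0, 0]}
    - {"fingers": 1, "angular": [0, 0, -1.5], "slide": [0, 0, 0]}

```text
clock: 10.35
tcp_pos: [0.5556, 0.141, 0.0838]
orientation: [0.001, -0.342, 0.94, 0.0]
wrist_force: [-1.2, -1.2, 4.7]
finger_gap: 0.0124
grip_force: 60.6
```

```bash
python3 st.py
```

```text
t 10.35 tcp [0.5556 0.141  0.0838] yawx -140.04 F [-1.2  -1.15  4.68] M [-0.443  0.416 -0.166] j6 -0.589 -0.267 gap 0.0124 60.6
```

>>> jog_arm:
  moves:
    - {"fingers": 1, "angular": [0, 0, -0.4], "slide": [0, 0, 0]}
    - {"fingers": 1, "angular": [0, 0, -0.8], "slide": [0, 0, 0]}
    - {"fingers": 1, "angular": [0, 0, -0.8], "slide": [0, 0, 0]}

```text
clock: 10.6
tcp_pos: [0.5556, 0.141, 0.0837]
orientation: [0.001, -0.348, 0.937, 0.0]
wrist_force: [-1.1, -2.2, 4.5]
finger_gap: 0.0129
grip_force: 60.6
```

```bash
python3 st.py
```

```text
t 10.6 tcp [0.5556 0.141  0.0837] yawx -139.27 F [-1.15 -2.16  4.54] M [-0.373  0.379 -0.223] j6 -0.603 -0.276 gap 0.0129 60.6
```

>>> jog_arm:
  moves:
    - {"fingers": 1, "angular": [0, 0, -0.4], "slide": [0, 0, 0]}
    - {"fingers": 1, "angular": [0, 0, -0.8], "slide": [0, 0, 0]}
    - {"fingers": 1, "angular": [0, 0, -0.8], "slide": [0, 0, 0]}

```text
clock: 10.85
tcp_pos: [0.5556, 0.1409, 0.0837]
orientation: [0.001, -0.354, 0.935, -0.0]
wrist_force: [-1.5, -1.5, 5.4]
finger_gap: 0.0127
grip_force: 60.6
```

```bash
python3 st.py
```

```text
t 10.85 tcp [0.5556 0.1409 0.0837] yawx -138.48 F [-1.48 -1.51  5.45] M [-0.418  0.286 -0.299] j6 -0.616 -0.339 gap 0.0127 60.6
```

>>> jog_arm:
  moves:
    - {"fingers": 1, "angular": [0, 0, -0.4], "slide": [0, 0, 0]}
    - {"fingers": 1, "angular": [0, 0, -0.8], "slide": [0, 0, 0]}
    - {"fingers": 1, "angular": [0, 0, -0.8], "slide": [0, 0, 0]}

```text
clock: 11.1
tcp_pos: [0.5556, 0.1409, 0.0837]
orientation: [0.001, -0.361, 0.933, -0.0]
wrist_force: [-1.8, -1.3, 5.7]
finger_gap: 0.0128
grip_force: 60.6
```

```bash
python3 st.py
```

```text
t 11.1 tcp [0.5556 0.1409 0.0837] yawx -137.69 F [-1.83 -1.28  5.68] M [-0.417  0.316 -0.343] j6 -0.63 -0.388 gap 0.0128 60.6
```

>>> jog_arm:
  moves:
    - {"fingers": 1, "angular": [0, 0, -0.5], "slide": [0, 0, 0]}
    - {"fingers": 1, "angular": [0, 0, -1], "slide": [0, 0, 0]}
    - {"fingers": 1, "angular": [0, 0, -1], "slide": [0, 0, 0]}

```text
clock: 11.35
tcp_pos: [0.5557, 0.1408, 0.0838]
orientation: [0.001, -0.369, 0.929, -0.0]
wrist_force: [-1.4, -1.3, 5.7]
finger_gap: 0.0127
grip_force: 60.6
```

```bash
python3 st.py
```

```text
t 11.35 tcp [0.5557 0.1408 0.0838] yawx -136.69 F [-1.41 -1.29  5.66] M [-0.383  0.34  -0.369] j6 -0.648 -0.44 gap 0.0127 60.6
```

>>> jog_arm:
  moves:
    - {"fingers": 1, "angular": [0, 0, -2], "slide": [0, 0, 0]}
    - {"fingers": 1, "angular": [0, 0, -4], "slide": [0, 0, 0]}
    - {"fingers": 1, "angular": [0, 0, -4], "slide": [0, 0, 0]}

```text
clock: 11.6
tcp_pos: [0.5559, 0.1407, 0.0837]
orientation: [0.001, -0.402, 0.916, -0.0]
wrist_force: [-0.9, -3.4, 4.7]
finger_gap: 0.0127
grip_force: 60.5
```

```bash
python3 st.py
```

```text
t 11.6 tcp [0.5559 0.1407 0.0837] yawx -132.64 F [-0.89 -3.38  4.71] M [-0.66   0.176 -0.167] j6 -0.719 -0.455 gap 0.0127 60.5
```

>>> jog_arm:
  moves:
    - {"fingers": 1, "angular": [0, 0, -1], "slide": [0, 0, 0]}
    - {"fingers": 1, "angular": [0, 0, -2], "slide": [0, 0, 0]}
    - {"fingers": 1, "angular": [0, 0, -2], "slide": [0, 0, 0]}

```text
clock: 11.85
tcp_pos: [0.556, 0.1406, 0.0837]
orientation: [0.001, -0.417, 0.909, -0.001]
wrist_force: [1.0, -3.5, 4.8]
finger_gap: 0.0127
grip_force: 60.6
```

```bash
python3 st.py
```

```text
t 11.85 tcp [0.556  0.1406 0.0837] yawx -130.66 F [ 1.   -3.55  4.77] M [-0.78   0.073  0.1  ] j6 -0.753 -0.042 gap 0.0127 60.6
```

>>> jog_arm:
  moves:
    - {"fingers": 1, "angular": [0, 0, -1], "slide": [0, 0, 0]}
    - {"fingers": 1, "angular": [0, 0, -2], "slide": [0, 0, 0]}
    - {"fingers": 1, "angular": [0, 0, -2], "slide": [0, 0, 0]}

```text
clock: 12.1
tcp_pos: [0.5561, 0.1405, 0.0837]
orientation: [0.001, -0.433, 0.901, -0.001]
wrist_force: [0.6, -4.2, 4.4]
finger_gap: 0.0126
grip_force: 60.6
```

```bash
python3 st.py
```

```text
t 12.1 tcp [0.5561 0.1405 0.0837] yawx -128.64 F [ 0.65 -4.22  4.37] M [-0.92  -0.17   0.361] j6 -0.788 0.163 gap 0.0126 60.6
```

>>> jog_arm:
  moves:
    - {"fingers": 1, "angular": [0, 0, -1], "slide": [0, 0, 0]}
    - {"fingers": 1, "angular": [0, 0, -2], "slide": [0, 0, 0]}
    - {"fingers": 1, "angular": [0, 0, -2], "slide": [0, 0, 0]}

```text
clock: 12.35
tcp_pos: [0.5562, 0.1405, 0.0837]
orientation: [0.001, -0.449, 0.893, -0.001]
wrist_force: [1.4, -4.9, 5.4]
finger_gap: 0.0129
grip_force: 60.7
```

```bash
python3 st.py
```

```text
t 12.35 tcp [0.5562 0.1405 0.0837] yawx -126.63 F [ 1.39 -4.91  5.35] M [-1.062 -0.235  0.442] j6 -0.824 0.228 gap 0.0129 60.7
```

>>> jog_arm:
  moves:
    - {"fingers": 1, "angular": [0, 0, -1], "slide": [0, -1, 0]}
    - {"fingers": 1, "angular": [0, 0, -2], "slide": [0, -1, 0]}
    - {"fingers": 1, "angular": [0, 0, -2], "slide": [0, -1, 0]}

```text
clock: 12.6
tcp_pos: [0.5564, 0.1403, 0.0837]
orientation: [0.001, -0.465, 0.885, -0.0]
wrist_force: [-0.4, -3.0, 6.3]
finger_gap: 0.0128
grip_force: 60.9
```

```bash
python3 st.py
```

```text
t 12.6 tcp [0.5564 0.1403 0.0837] yawx -124.62 F [-0.43 -3.02  6.27] M [-0.725  0.123  0.285] j6 -0.86 0.141 gap 0.0128 60.9
```

>>> jog_arm:
  moves:
    - {"fingers": 1, "angular": [0, 0, -1], "slide": [0, 0, 0]}
    - {"fingers": 1, "angular": [0, 0, -1.5], "slide": [0, 0, 0]}
    - {"fingers": 1, "angular": [0, 0, -1.5], "slide": [0, 0, 0]}

```text
clock: 12.85
tcp_pos: [0.5564, 0.1403, 0.0837]
orientation: [0.001, -0.476, 0.879, -0.0]
wrist_force: [1.3, -2.9, 7.2]
finger_gap: 0.0126
grip_force: 60.8
```

```bash
python3 st.py
```

```text
t 12.85 tcp [0.5564 0.1403 0.0837] yawx -123.15 F [ 1.31 -2.9   7.19] M [-0.775  0.043  0.182] j6 -0.885 0.089 gap 0.0126 60.8
```

>>> jog_arm:
  moves:
    - {"fingers": 1, "angular": [0, 0, -1], "slide": [0, 0, 0]}
    - {"fingers": 1, "angular": [0, 0, -1.5], "slide": [0, 0, 0]}
    - {"fingers": 1, "angular": [0, 0, -1.5], "slide": [0, 0, 0]}

```text
clock: 13.1
tcp_pos: [0.5565, 0.1402, 0.0838]
orientation: [0.001, -0.487, 0.873, -0.0]
wrist_force: [0.3, -2.7, 6.8]
finger_gap: 0.0129
grip_force: 60.7
```

```bash
python3 st.py
```

```text
t 13.1 tcp [0.5565 0.1402 0.0838] yawx -121.68 F [ 0.33 -2.72  6.8 ] M [-0.799  0.026  0.046] j6 -0.911 -0.064 gap 0.0129 60.7
```

>>> jog_arm:
  moves:
    - {"fingers": 1, "angular": [0, 0, -0.5], "slide": [0, 0, 0]}
    - {"fingers": 1, "angular": [0, 0, -1], "slide": [0, 0, 0]}
    - {"fingers": 1, "angular": [0, 0, -1], "slide": [0, 0, 0]}

```text
clock: 13.35
tcp_pos: [0.5565, 0.1402, 0.0837]
orientation: [0.001, -0.495, 0.869, -0.0]
wrist_force: [0.3, -2.7, 6.1]
finger_gap: 0.0127
grip_force: 60.7
```

```bash
python3 st.py
```

```text
t 13.35 tcp [0.5565 0.1402 0.0837] yawx -120.69 F [ 0.28 -2.69  6.08] M [-0.738  0.004 -0.094] j6 -0.928 -0.16 gap 0.0127 60.7
```

>>> jog_arm:
  moves:
    - {"fingers": 1, "angular": [0, 0, -0.4], "slide": [0, 0, 0]}
    - {"fingers": 1, "angular": [0, 0, -0.8], "slide": [0, 0, 0]}
    - {"fingers": 1, "angular": [0, 0, -0.8], "slide": [0, 0, 0]}

```text
clock: 13.6
tcp_pos: [0.5566, 0.1402, 0.0837]
orientation: [0.001, -0.501, 0.866, -0.0]
wrist_force: [1.2, -4.1, 6.2]
finger_gap: 0.0129
grip_force: 60.7
```

```bash
python3 st.py
```

```text
t 13.6 tcp [0.5566 0.1402 0.0837] yawx -119.91 F [ 1.24 -4.06  6.2 ] M [-0.753 -0.018 -0.148] j6 -0.942 -0.223 gap 0.0129 60.7
```

>>> jog_arm:
  moves:
    - {"fingers": 1, "angular": [0, 0, -0.3], "slide": [0, 0, 0]}
    - {"fingers": 1, "angular": [0, 0, -0.6], "slide": [0, 0, 0]}
    - {"fingers": 1, "angular": [0, 0, -0.6], "slide": [0, 0, 0]}

```text
clock: 13.85
tcp_pos: [0.5566, 0.1402, 0.0837]
orientation: [0.001, -0.505, 0.863, -0.0]
wrist_force: [-0.1, -3.3, 5.6]
finger_gap: 0.0129
grip_force: 60.7
```

```bash
python3 st.py
```

```text
t 13.85 tcp [0.5566 0.1402 0.0837] yawx -119.32 F [-0.12 -3.34  5.57] M [-0.749  0.015 -0.225] j6 -0.952 -0.261 gap 0.0129 60.7
```

>>> jog_arm:
  moves:
    - {"fingers": 1, "angular": [0, 0, -0.2], "slide": [0, 0, 0]}
    - {"fingers": 1, "angular": [0, 0, -0.5], "slide": [0, 0, 0]}
    - {"fingers": 1, "angular": [0, 0, -0.5], "slide": [0, 0, 0]}

```text
clock: 14.1
tcp_pos: [0.5566, 0.1402, 0.0838]
orientation: [0.001, -0.509, 0.861, -0.0]
wrist_force: [-0.3, -3.0, 5.9]
finger_gap: 0.0128
grip_force: 60.7
```

```bash
python3 st.py
```

```text
t 14.1 tcp [0.5566 0.1402 0.0838] yawx -118.82 F [-0.27 -3.03  5.88] M [-0.789 -0.018 -0.239] j6 -0.961 -0.3 gap 0.0128 60.7
```

>>> jog_arm:
  moves:
    - {"fingers": 1, "angular": [0, 0, -0.2], "slide": [0, 0, 0]}
    - {"fingers": 1, "angular": [0, 0, -0.5], "slide": [0, 0, 0]}
    - {"fingers": 1, "angular": [0, 0, -0.5], "slide": [0, 0, 0]}

```text
clock: 14.35
tcp_pos: [0.5566, 0.1401, 0.0837]
orientation: [0.001, -0.512, 0.859, -0.0]
wrist_force: [-0.1, -3.2, 5.6]
finger_gap: 0.013
grip_force: 60.8
```

```bash
python3 st.py
```

```text
t 14.35 tcp [0.5566 0.1401 0.0837] yawx -118.36 F [-0.11 -3.16  5.58] M [-0.69  -0.056 -0.483] j6 -0.969 -0.533 gap 0.013 60.8
```

>>> jog_arm:
  moves:
    - {"fingers": 1, "angular": [0, 0, -0.2], "slide": [0, 0, 0]}
    - {"fingers": 1, "angular": [0, 0, -0.4], "slide": [0, 0, 0]}
    - {"fingers": 1, "angular": [0, 0, -0.4], "slide": [0, 0, 0]}

```text
clock: 14.6
tcp_pos: [0.5566, 0.1401, 0.0837]
orientation: [0.001, -0.515, 0.857, -0.0]
wrist_force: [1.5, -3.0, 6.2]
finger_gap: 0.0128
grip_force: 61.0
```

```bash
python3 st.py
```

```text
t 14.6 tcp [0.5566 0.1401 0.0837] yawx -117.99 F [ 1.52 -3.01  6.19] M [-0.704 -0.037 -0.684] j6 -0.976 -0.721 gap 0.0128 61.0
```

>>> jog_arm:
  moves:
    - {"fingers": 1, "angular": [0, 0, -0.25], "slide": [0, 0, 0]}
    - {"fingers": 1, "angular": [0, 0, -0.5], "slide": [0, 0, 0]}
    - {"fingers": 1, "angular": [0, 0, -0.5], "slide": [0, 0, 0]}

```text
clock: 14.85
tcp_pos: [0.5566, 0.1401, 0.0837]
orientation: [0.001, -0.519, 0.855, -0.0]
wrist_force: [0.1, -3.2, 5.1]
finger_gap: 0.0131
grip_force: 61.5
```

```bash
python3 st.py
```

```text
t 14.85 tcp [0.5566 0.1401 0.0837] yawx -117.52 F [ 0.14 -3.19  5.07] M [-0.677 -0.079 -0.884] j6 -0.984 -0.959 gap 0.0131 61.5
```

The stop is confirmed: -0.88 N m, against about 0.37 N m at the earlier clicks. Measured detents (tool yaw) are zero 238.7, then 218.9, 198.8 and about 178.7, so the fourth should be about 158.7. I turn clockwise to the second click first and check, following the true axis.

>>> jog_arm:
  moves:
    - {"fingers": 1, "angular": [0, 0, 5], "slide": [0, 0.3, 0]}
    - {"fingers": 1, "angular": [0, 0, 10], "slide": [0, 0.6, 0]}
    - {"fingers": 1, "angular": [0, 0, 16], "slide": [-0.1, 1, 0]}
    - {"fingers": 1, "angular": [0, 0, 22], "slide": [-0.3, 1.3, 0]}
    - {"fingers": 1, "angular": [0, 0, 28], "slide": [-0.4, 1.7, 0]}
    - {"fingers": 1, "angular": [0, 0, 34], "slide": [-0.6, 2, 0]}
    - {"fingers": 1, "angular": [0, 0, 40], "slide": [-0.8, 2.3, 0]}
    - {"fingers": 1, "angular": [0, 0, 44], "slide": [-1, 2.5, 0]}
    - {"fingers": 1, "angular": [0, 0, 44], "slide": [-1, 2.5, 0]}
    - {"fingers": 1, "angular": [0, 0, 44], "slide": [-1, 2.5, 0]}

```text
clock: 15.68
tcp_pos: [0.5549, 0.1423, 0.0837]
orientation: [0.001, -0.161, 0.987, -0.0]
wrist_force: [2.0, -4.3, 5.3]
finger_gap: 0.0127
grip_force: 60.6
```

```bash
python3 st.py
```

```text
t 15.68 tcp [0.5549 0.1423 0.0837] yawx -161.42 F [ 2.02 -4.26  5.25] M [-0.766 -0.039 -0.051] j6 -0.213 0.041 gap 0.0127 60.6
```

>>> jog_arm:
  moves:
    - {"fingers": 1, "angular": [0, 0, 5], "slide": [0, 0.3, 0]}
    - {"fingers": 1, "angular": [0, 0, 10], "slide": [0, 0.6, 0]}
    - {"fingers": 1, "angular": [0, 0, 15], "slide": [-0.1, 0.9, 0]}
    - {"fingers": 1, "angular": [0, 0, 20], "slide": [-0.2, 1.2, 0]}
    - {"fingers": 1, "angular": [0, 0, 20], "slide": [-0.2, 1.2, 0]}
    - {"fingers": 1, "angular": [0, 0, 20], "slide": [-0.2, 1.2, 0]}

```text
clock: 16.18
tcp_pos: [0.5547, 0.1436, 0.0837]
orientation: [0.001, 0.012, 1.0, 0.0]
wrist_force: [0.9, -3.8, 5.8]
finger_gap: 0.0127
grip_force: 60.6
```

```bash
python3 st.py
```

```text
t 16.18 tcp [0.5547 0.1436 0.0837] yawx 178.58 F [ 0.89 -3.77  5.76] M [-0.662 -0.089  0.018] j6 0.138 0.058 gap 0.0127 60.6
```

>>> jog_arm:
  moves:
    - {"fingers": 1, "angular": [0, 0, 5], "slide": [0, 0.3, 0]}
    - {"fingers": 1, "angular": [0, 0, 10], "slide": [0, 0.6, 0]}
    - {"fingers": 1, "angular": [0, 0, 15], "slide": [-0.1, 0.9, 0]}
    - {"fingers": 1, "angular": [0, 0, 17], "slide": [-0.2, 1, 0]}
    - {"fingers": 1, "angular": [0, 0, 17], "slide": [-0.2, 1, 0]}
    - {"fingers": 1, "angular": [0, 0, 17], "slide": [-0.2, 1, 0]}

```text
clock: 16.68
tcp_pos: [0.5549, 0.1447, 0.0837]
orientation: [0.001, 0.16, 0.987, 0.0]
wrist_force: [1.0, -1.8, 5.4]
finger_gap: 0.0129
grip_force: 60.7
```

```bash
python3 st.py
```

```text
t 16.68 tcp [0.5549 0.1447 0.0837] yawx 161.56 F [ 1.   -1.79  5.4 ] M [-0.539 -0.136 -0.332] j6 0.437 -0.273 gap 0.0129 60.7
```

>>> jog_arm:
  moves:
    - {"fingers": 1, "angular": [0, 0, 2], "slide": [0, 0.1, 0]}
    - {"fingers": 1, "angular": [0, 0, 3], "slide": [0, 0.2, 0]}
    - {"fingers": 1, "angular": [0, 0, 3], "slide": [0, 0.2, 0]}

```text
clock: 16.93
tcp_pos: [0.5549, 0.1448, 0.0837]
orientation: [0.001, 0.186, 0.983, 0.0]
wrist_force: [0.0, -3.3, 4.7]
finger_gap: 0.0127
grip_force: 60.6
```

```bash
python3 st.py
```

```text
t 16.93 tcp [0.5549 0.1448 0.0837] yawx 158.55 F [ 0.01 -3.25  4.69] M [-0.566 -0.06  -0.06 ] j6 0.489 0.15 gap 0.0127 60.6
```

The dial is balanced at the fourth click (yaw 158.55, moment about 0). I release, lift straight up, then move over the button.

>>> jog_arm:
  moves:
    - {"fingers": 0.6, "angular": [0, 0, 0], "slide": [0, 0, 0]}
    - {"fingers": 0.4, "angular": [0, 0, 0], "slide": [0, 0, 0]}
    - {"fingers": 0.4, "angular": [0, 0, 0], "slide": [0, 0, 0]}
    - {"fingers": 0.4, "angular": [0, 0, 0], "slide": [0, 0, 0]}
    - {"fingers": 0.4, "angular": [0, 0, 0], "slide": [0, 0, -10]}
    - {"fingers": 0.4, "angular": [0, 0, 0], "slide": [0, 0, -40]}
    - {"fingers": 0.4, "angular": [0, 0, 0], "slide": [0, 0, -75]}
    - {"fingers": 0.4, "angular": [0, 0, 0], "slide": [0, 0, -95]}
    - {"fingers": 0.4, "angular": [0, 0, 0], "slide": [0, 0, -95]}

```text
clock: 17.68
tcp_pos: [0.5572, 0.1452, 0.1844]
orientation: [0.004, 0.185, 0.983, 0.002]
wrist_force: [0.4, 0.1, 0.5]
finger_gap: 0.0512
grip_force: 0.0
```

>>> jog_arm:
  moves:
    - {"fingers": 1, "angular": [0, 0, 0], "slide": [13, 31, 0]}
    - {"fingers": 1, "angular": [0, 0, 0], "slide": [26, 62, 0]}
    - {"fingers": 1, "angular": [0, 0, 0], "slide": [40, 93, 0]}
    - {"fingers": 1, "angular": [0, 0, 0], "slide": [40, 93, 0]}
    - {"fingers": 1, "angular": [0, 0, 0], "slide": [40, 93, 0]}
    - {"fingers": 1, "angular": [0, 0, 0], "slide": [40, 93, 0]}
    - {"fingers": 1, "angular": [0, 0, 0], "slide": [40, 93, 0]}
  squeeze: 20

```text
clock: 18.27
tcp_pos: [0.5508, 0.245, 0.1781]
orientation: [-0.0, 0.186, 0.983, -0.0]
wrist_force: [0.2, -0.3, 0.1]
finger_gap: -0.0001
grip_force: 0.0
```

```bash
python3 st.py; python3 look.py w4
```

```text
t 18.27 tcp [0.5508 0.245  0.1781] yawx 158.57 F [ 0.24 -0.28  0.08] M [-0.05  -0.014  0.011] j6 0.66 -0.003 gap -0.0001 0.0
{'clock': np.float64(18.267), 'joint_pos': array([ 2.860e-01,  3.920e-01,  1.000e-03,  1.181e+00, -0.000e+00,
        6.600e-01]), 'qvel': array([-0.013, -0.007, -0.   , -0.003, -0.   ,  0.001]), 'tau': array([ 6.3500e-01, -5.1569e+01,  2.9200e+01,  3.0000e-03,  2.5000e-02,
       -3.0000e-03]), 'tcp_pos': array([0.551, 0.245, 0.178]), 'orientation': array([-0.   ,  0.186,  0.983, -0.   ]), 'wrist_force': array([ 0.243, -0.277,  0.077]), 'ft_torque': array([-0.05 , -0.014,  0.011]), 'grip_force': np.float64(0.0), 'finger_gap': np.float64(-0.0)}
[[-0.001 -0.949 -0.314  0.081]
 [ 1.    -0.002  0.001  0.   ]
 [-0.002 -0.314  0.949 -0.13 ]
 [ 0.     0.     0.     1.   ]]
dial_grip [(array([146., 243.]), 0.76, array([0.558, 0.145, 0.081])), (array([155., 231.]), 0.58, array([0.552, 0.158, 0.081]))]
start_button_top [(array([258., 191.]), 0.82, array([0.555, 0.248, 0.066]))]
dial_pointer [(array([144., 276.]), 0.84, array([0.58 , 0.137, 0.095])), (array([303., 240.]), 0.62, array([0.596, 0.269, 0.095]))]
timer_box [(array([200., 188.]), 0.66, array([0.551, 0.185, 0.   ])), (array([154., 232.]), 0.38, array([0.579, 0.114, 0.   ]))]
```

View pics/w4.png

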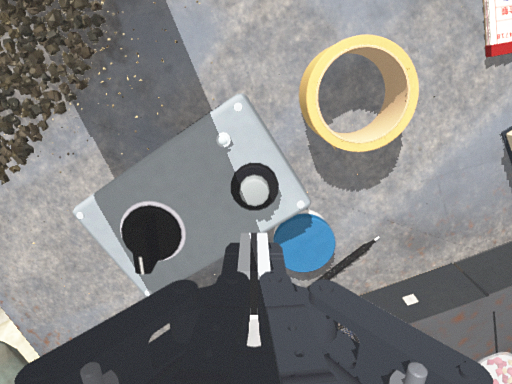

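The dial is free at (153,232), its pointer near (141,265). The button bezel is centred at (255,187), its cap at (256,190).

```bash
python3 - <<'E'
from h import *
p,s=shot("wrist")
g=cv2.cvtColor(p["color"],cv2.COLOR_RGB2GRAY)
m=(g<60).astype(np.uint8); m[232:]=0 if False else m[232:]
for nm,(x,y) in dict(ring=(238,187),skirt=(150,222)).items():
    n,l,st,c=cv2.connectedComponentsWithStats(m); k=l[y,x]
    cs,_=cv2.findContours((l==k).astype(np.uint8),0,1); print(nm,k,st[k],c[k].round(1),onz(p,[st[k][0]+st[k][2]/2,st[k][1]+st[k][3]/2],.065,s).round(4))
l=((g>120)).astype(np.uint8);l2=np.zeros_like(l);l2[174:206,240:272]=l[174:206,240:272]
n,lb,st,c=cv2.connectedComponentsWithStats(l2);k=lb[190,256];print("cap",st[k],c[k],[onz(p,c[k],z,s).round(4) for z in(.066,.072)])
f=lambda x,y,z:onz(p,[x,y],z,s)
S=[f(*q,.06) for q in[(237,104),(301,204),(80,215),(149,293)]];c0=np.mean(S,0);print(np.round(S,4))
d=S[1]-S[3];e=S[0]-S[2];print("yaw",[np.degrees(np.arctan2(v[1],v[0]))-90 for v in(d,e)])
y=np.mean([np.arctan2(v[1],v[0]) for v in(d,e)])-np.pi/2;Rz=R.from_euler('z',y).as_matrix()
print("button by box",c0+Rz@[.012,.062,0],"dial by box",c0+Rz@[0,-.04,0])
a=f(153,232,.067);b=f(142.5,273,.095)-f(140,257,.095);print(a,np.degrees(np.arctan2(b[1],b[0])))
E
```

```text
ring 179 [231 163  47  46 886] [253.9 183.4] [0.551  0.2469 0.065 ]
skirt 184 [ 122  205   59   68 2698] [150.5 234.8] [0.5635 0.143  0.065 ]
cap [240 174  29  31 710] [253.83943662 189.24788732] [array([0.5531, 0.2454, 0.066 ]), array([0.5512, 0.2461, 0.072 ])]
[[0.4843 0.2583 0.06  ]
 [0.5827 0.2779 0.06  ]
 [0.5203 0.0899 0.06  ]
 [0.6173 0.1096 0.06  ]]
yaw [np.float64(11.600350285285373), np.float64(12.048412082963324)]
button by box [0.55017449 0.24706115 0.06      ] dial by box [0.55933021 0.14476661 0.06      ]
[0.55715352 0.14857177 0.067     ] -21.067608612720893
```

>>> jog_arm:
  moves:
    - {"fingers": 1, "angular": [0, 0, 0], "slide": [0.3, 0.7, 30]}
    - {"fingers": 1, "angular": [0, 0, 0], "slide": [0.3, 0.7, 60]}
    - {"fingers": 1, "angular": [0, 0, 0], "slide": [0.3, 0.7, 78]}
    - {"fingers": 1, "angular": [0, 0, 0], "slide": [0.3, 0.7, 85]}
    - {"fingers": 1, "angular": [0, 0, 0], "slide": [0.3, 0.7, 85]}
    - {"fingers": 1, "angular": [0, 0, 0], "slide": [0.3, 0.7, 85]}

```text
clock: 19.07
tcp_pos: [0.5512, 0.2465, 0.094]
orientation: [0.0, 0.186, 0.983, 0.0]
wrist_force: [0.8, 0.1, 0.9]
finger_gap: 0.0004
grip_force: 0.0
```

```bash
python3 st.py
```

```text
t 19.07 tcp [0.5512 0.2465 0.094 ] yawx 158.6 F [0.79 0.07 0.9 ] M [ 0.058 -0.011 -0.004] j6 0.661 -0.0 gap 0.0004 0.0
```

>>> jog_arm:
  moves:
    - {"fingers": 1, "angular": [0, 0, 0], "slide": [0, 0, 2]}
    - {"fingers": 1, "angular": [0, 0, 0], "slide": [0, 0, 4]}
    - {"fingers": 1, "angular": [0, 0, 0], "slide": [0, 0, 6]}
    - {"fingers": 1, "angular": [0, 0, 0], "slide": [0, 0, 6]}

```text
clock: 19.4
tcp_pos: [0.5523, 0.247, 0.0885]
orientation: [0.002, 0.186, 0.983, 0.001]
wrist_force: [2.3, -0.9, 4.1]
finger_gap: -0.0002
grip_force: 2.0
```

```bash
python3 st.py
```

```text
t 19.4 tcp [0.5523 0.247  0.0885] yawx 158.61 F [ 2.32 -0.95  4.08] M [-0.029 -0.313  0.03 ] j6 0.661 0.002 gap -0.0002 2.0
```

>>> jog_arm:
  moves:
    - {"fingers": 1, "angular": [0, 0, 0], "slide": [0, 0, 1]}
    - {"fingers": 1, "angular": [0, 0, 0], "slide": [0, 0, 2]}
    - {"fingers": 1, "angular": [0, 0, 0], "slide": [0, 0, 2]}

```text
clock: 19.65
tcp_pos: [0.5524, 0.247, 0.087]
orientation: [0.002, 0.186, 0.983, 0.001]
wrist_force: [1.4, -0.1, 8.3]
finger_gap: -0.0002
grip_force: 4.4
```

```bash
python3 st.py
```

```text
t 19.65 tcp [0.5524 0.247  0.087 ] yawx 158.61 F [ 1.38 -0.14  8.34] M [-0.071 -0.181 -0.028] j6 0.661 0.002 gap -0.0002 4.4
```

>>> jog_arm:
  moves:
    - {"fingers": 1, "angular": [0, 0, 0], "slide": [0, 0, 1]}
    - {"fingers": 1, "angular": [0, 0, 0], "slide": [0, 0, 1.5]}
    - {"fingers": 1, "angular": [0, 0, 0], "slide": [0, 0, 1.5]}

```text
clock: 19.9
tcp_pos: [0.5524, 0.247, 0.0869]
orientation: [0.002, 0.186, 0.983, 0.001]
wrist_force: [-1.5, -2.1, 17.0]
finger_gap: -0.0002
grip_force: 8.4
```

```bash
python3 st.py
```

```text
t 19.9 tcp [0.5524 0.247  0.0869] yawx 158.62 F [-1.52 -2.06 16.95] M [-0.233  0.402  0.006] j6 0.661 0.002 gap -0.0002 8.4
```

The button yields like its spring over about 6 mm and then stops hard at 17 N, so it is fully down. Releasing and rising clear.

>>> jog_arm:
  moves:
    - {"fingers": 1, "angular": [0, 0, 0], "slide": [0, 0, 0]}
    - {"fingers": 1, "angular": [0, 0, 0], "slide": [0, 0, -5]}
    - {"fingers": 1, "angular": [0, 0, 0], "slide": [0, 0, -15]}
    - {"fingers": 1, "angular": [0, 0, 0], "slide": [0, 0, -45]}
    - {"fingers": 1, "angular": [0, 0, 0], "slide": [0, 0, -80]}
    - {"fingers": 1, "angular": [0, 0, 0], "slide": [0, 0, -100]}
    - {"fingers": 1, "angular": [0, 0, 0], "slide": [0, 0, -100]}
    - {"fingers": 1, "angular": [0, 0, 0], "slide": [0, 0, -100]}

```text
clock: 20.57
tcp_pos: [0.5512, 0.2468, 0.1849]
orientation: [0.001, 0.185, 0.983, 0.0]
wrist_force: [-0.2, 0.1, -0.8]
finger_gap: 0.0003
grip_force: 0.0
```

```bash
python3 st.py; python3 look.py w5|tail -5; python3 - <<'E'
import cv2
i=cv2.imread("pics/w5.png")[60:310,60:360];cv2.imwrite("pics/w5c.png",cv2.resize(i,None,fx=2.4,fy=2.4,interpolation=2))
E
```

```text
t 20.57 tcp [0.5512 0.2468 0.1849] yawx 158.63 F [-0.19  0.07 -0.79] M [0.033 0.01  0.015] j6 0.661 -0.0 gap 0.0003 0.0
 [ 0.     0.     0.     1.   ]]
dial_grip [(array([147., 239.]), 0.85, array([0.559, 0.147, 0.081]))]
start_button_top [(array([250., 188.]), 0.59, array([0.553, 0.244, 0.066]))]
dial_pointer [(array([144., 267.]), 0.81, array([0.577, 0.139, 0.095]))]
timer_box [(array([201., 186.]), 0.84, array([0.552, 0.187, 0.   ])), (array([152., 230.]), 0.23, array([0.579, 0.113, 0.   ]))]
```

View pics/w5c.png

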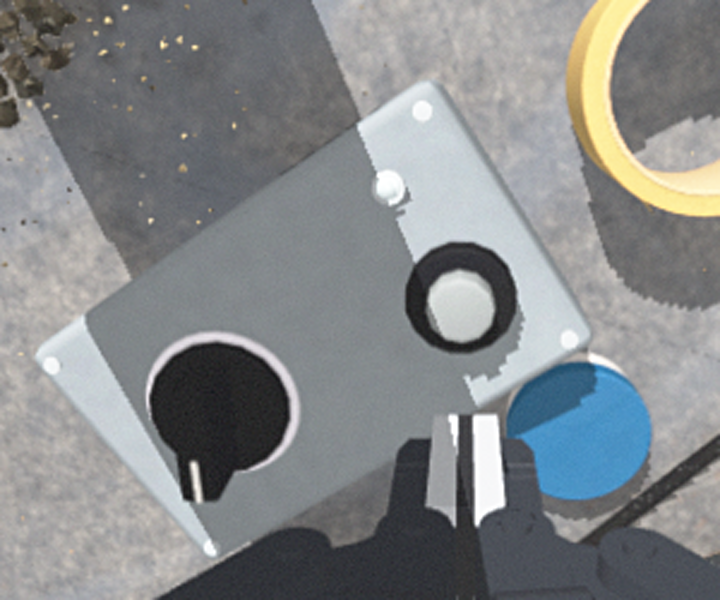

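The crop shows the dial still at its click (skirt at (220,400), pointer at (196,480)), the button back up at (460,305), and the tin and tape roll where they were. The gripper is clear.

```bash
python3 -c "
from workcell import *
print(hand_in())"
```

```text
the job is handed in; nothing more can be done
None
```

The job is handed in: I turned the dial to its end stop (peak 0.88 N m), then clockwise to the fourth click and released it there, then pressed the start button until it bottomed (17 N) and let go. It took 21 s, and nothing else was touched; the hand-in gave no verdict.

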